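# Knock a stuck spur centre out of its stand

## Task

The four-spurred drive centre is stuck flush in the grey knock-out stand. Use the C-shaped iron to poke it up from below through the access hole until its head stands well proud, without forcing the iron against the stand; then stand the iron upright back on the bench clear of the stand, lift the spur centre out and stand it upright on the floor of the wooden tray. Leave the cup centre in its pocket and do not disturb the wooden blank, screwdriver or tin.

Things in the scene. Friction and masses are not known exactly. Their poses are not given: they have to be found in the camera images.
- stand: Grey cast stand bolted to the bench. Origin on the bench under its middle; z up, x away from the robot at yaw 0, y along its length. Block 70 (x) by 200 (y) mm, 90 to 168 mm above the bench, on two 16 mm thick legs at y = -92 and +92 mm: the space below (168 mm wide) is open to -x and +x. Feet reach y = -127 and +127 mm, 12 mm high. Two pockets in its top, see pocket_right.
- pocket_right (a point): Centre of the mouth, in the stand's top face, of the pocket at stand y = -45 mm. Both pockets: 40 mm across, 70 mm deep, 8 mm thick floor with an 15 mm square access hole on the pocket's axis. Two sprung jaws (front and back, 142 to 166 mm above the bench) grip the part: sliding it takes about 9 to 20 N, and it stays where it is left until its underside passes the jaws (over 44 mm up).
- pocket_left (a point): The same for the other pocket, at stand y = +45 mm.
- spur_centre: The part wanted, in either pocket: steel cylinder 38 mm across, 70 mm long in all, about 200 g; its top 4 mm is a raised cross of four spurs 32 mm across (its body is 66 mm). Origin at the centre of its flat underside, z up its axis. It starts on the pocket's floor, underside 98 mm above the bench, spurs flush with the stand's top, so it cannot be gripped from above.
- cup_centre: The other part, in the other pocket: same size, but its top 4 mm is a raised ring 30 mm across instead of a cross. Origin at the centre of its underside. Leave it.
- iron: C-shaped dark steel iron, 450 g, standing on the bench. Origin at its bottom under the prong; z up; x is the way the C opens. Lower arm x -82 to +16 mm, 36 wide, 14 high. Cross foot x -92 to -62, 84 wide, 14 high. Spine x -82 to -66, 24 wide. Upper arm (to grip) x -82 to +30, 22 wide, 193 to 215 above the bottom. Prong 12 mm across at x = 0, tip 70 above the bottom. Mass centre near x = -43.
- iron_tip (a point): Centre of the top of the iron's prong. Axes as the iron's.
- iron_bar (a point): Point inside the iron's upper arm straight above the prong, 204 mm above the iron's bottom, mid-height and mid-width of the arm: gripped here, the push of the prong does not twist the iron in the grip. Axes as the iron's.
- tray: Open wooden tray fixed on the bench, 150 by 150 mm outside, 30 mm high, walls and floor 5 mm thick. Origin on the bench under its middle.
- blank: Bystander: round wooden blank 110 mm across, 60 mm high; origin at the centre of its underside.
- screwdriver: Bystander: screwdriver with yellow handle lying on the bench.
- tin: Bystander: metal can 70 mm across, 110 mm high; origin at the centre of its underside.
Not all that is in view belongs to the job. Leave any blue look-alike of the spur_centre alone.

How it is judged:
On the way:
1. the iron's prong has pushed the spur centre at least 20 mm up, the centre still upright in its pocket (z of spur_centre in the frame of stand between 0.118 and 0.15 m and angle between spur_centre's own z axis and vertical below 0.12 rad and contact force between iron and spur_centre above 0.5 N and contact force between the fingers and spur_centre below 0.1 N), for 0.1 s.
At the end, for the whole second after the job is handed in: The spur centre stands upright (within 7 degrees) at rest on the tray's floor; the iron stands upright (within 5 degrees) on the bench, at rest, touching the stand nowhere and with its prong out from under the stand's block; the cup centre is still seated in its pocket (within 6 mm of its floor) (angle between spur_centre's own z axis and vertical below 0.12 rad and x of spur_centre in the frame of tray between -0.056 and 0.056 m and y of spur_centre in the frame of tray between -0.056 and 0.056 m and height (world z) of spur_centre between 0 and 0.009 m and linear speed of each of spur_centre, iron below 0.02 m/s and angle between iron's own z axis and vertical below 0.08 rad and height (world z) of iron below 0.004 m and (x of iron_tip in the frame of stand below -0.045 m or x of iron_tip in the frame of stand above 0.045 m or y of iron_tip in the frame of stand above 0.11 m or y of iron_tip in the frame of stand below -0.11 m) and contact force between iron and stand below 0.5 N and z of cup_centre in the frame of stand between 0.09 and 0.104 m and horizontal distance between cup_centre and stand below 0.055 m).
It fails at once if the iron is forced against the stand (over 40 N) (contact force between iron and stand above 40 N).
It fails at once if the cup centre is raised more than 10 mm (z of cup_centre in the frame of stand above 0.108 m).
It fails at once if a bystander is moved more than 30 mm (distance of any of blank, screwdriver, tin from where it was at the start of the episode above 0.03 m).
It also fails if it takes over 69 s, if anything falls off the work surface, if the arm or the gripper's body presses on something with over 40 N, if the wrist force passes 120 N, or if a joint passes its speed limit or range.

## Robot

A 7-joint arm with a two-finger parallel gripper is mounted at the origin on the work surface. World frame = base frame: x ahead of the robot, y to its left, z up, the work surface at z = 0. Lengths are in m, angles in rad, forces in N, time in s.
With the tool pointing down it reaches from about 0.35 to 0.9 m from the base axis. Payload 8.1 kg.
Tool frame: the origin (TCP) lies at the very end of the fingers, on their centre line; the grasp point (between the pads) lies grip_point_offset behind it (grip_point_offset is the distance from the TCP to the grasp point, in m); z points along the fingers, y is the direction in which the jaws open and shut (so a half turn about z gives the same grasp; the last joint's range is limited). The gripper opens to 92 mm and grips with 3 to 60 N. Pads are 19 mm wide; open, the fingers measure 130 mm over their backs; the gripper's body (75 mm by 190 mm) begins 47 mm behind the grasp point.
Start: joints at [-1.319, 0.434, 0.025, 1.573, -0.012, 1.134, -0.075], TCP at [0.217, 0.586, 0.227] pointing down, gripper open.
Joint ranges: [-2.62, 2.62], [-0.44, 2.09], [-1.27, 1.32], [0.08, 2.57], [-1.32, 4.46], [0.12, 2], [-2.74, 2.74]. Speed limits (rad/s): [2.22, 2.22, 3.01, 3.01, 3.14, 3.14, 3.14].

## Interface

Orientations are given as a rotation vector (axis times angle).
In Python, from cell import * gives the robot as it stands.
- The arm moves only by the tool drive_tool, never from a script. Its argument "increments" is a list of rows, each an object of numbers: "grip": the gripper's target within -1 to 1 (shut at 1, half-way at 0, fully open at -1); "tx", "ty", "tz": the shift along the world's x, y, z normalised to -1 to 1, where 1 is 400 mm; "turn": the turn about the world's z normalised to -1 to 1, where 1 is 60 degrees. In form: [{"grip": .., "tx": .., "ty": .., "tz": .., "turn": ..}, ...]. A call has 1 to 20 rows; each row is the pose to reach, as a shift and turn from the pose measured when the call began; what a row does not reach only later rows make up. A row lasts 1/10 s, in which the tool goes at most 50 mm and 8.59 degrees, less where a joint would pass 70% of its speed; a pose out of reach is approached as far as the arm can. A call with a number of a shift or a turn outside -1 to 1 is refused whole. A call with a gripper value outside its range is refused whole. The fingers move at their own pace and stop on an object; "newtons" is the grip in N (left out, the last holds). Time passes only in rows, so rows that repeat a pose let the fingers close. It gives the time, the measured TCP pose, the force and the opening at its end, in the units of the state.
- observe(): the state, without advancing time (a new reading comes with each control period).
- get_image(name): name is "scene" or "top" or "wrist"; returns the picture (420x560x3 uint8, red, green, blue); there is no depth.
- camera_info(name): a dict with "fx", "fy", "cx", "cy" (pixels), "distortion" ([k1, k2, p1, p2, k3] as OpenCV has them; the pictures are not rectified), "eye" and "rotation" of the camera in the world; the wrist camera has in their place "hand_eye" (4x4, takes a point from camera to tool coordinates, whose origin is the TCP and whose axes are the flange's). Camera axes: x right, y down, z forward; pixel columns grow to the right and rows downward; lengths in m; the calibration is good to about 2 mm. A picture is of the moment at which its call begins: read the wrist's pose just before it. camera_info takes no time and is no camera call.
- sign_off(): hands the job in, once; it reports no verdict.
The state is a dict: "clock": time; "joints": joint angles; "dq": joint speeds; "joint_efforts": joint torques, N m; "position": TCP position; "ee_rot": TCP orientation; "force": force on the tool from outside, world axes, zero at the start; "ft_torque": the same for the moment, N m; "width": opening from 0.0 (shut) to 1.0 (fully open).
Only numpy, scipy, OpenCV 4.12 (cv2) and the standard library are available. Lean on these libraries where they do the work, as an engineer would, in place of code of your own. Each camera call takes 0.05 s, during which the arm holds its last target. There are 200 camera calls.

## Working session

There is one attempt and no reset: what is moved stays moved. The work goes in short steps, Python scripts to look and compute and a tool call to move; the robot and the scene stay as the last step left them, time stands still between calls to the robot, and variables do not carry over. Pictures are saved under pics/ and viewed, about 8 in all and at most 12, crops included, and the job is handed in when it is done.

Besides the shell and the picture viewer there is one more tool, called after "Request:" in YAML: its name, and indented under it one key for each argument. drive_tool: Moves the arm, as the interface text tells. Its arguments: {"type":"object","properties":{"increments":{"type":"array","items":{"type":"object","properties":{"grip":{"type":"number"},"tx":{"type":"number"},"ty":{"type":"number"},"tz":{"type":"number"},"turn":{"type":"number"}}}},"newtons":{"type":"number"}},"required":["increments"]}

```bash
ls; mkdir -p pics
python3 - <<'E'
from cell import *
import cv2
s=observe();print(s)
try: print(grip_point_offset)
except Exception as e: print(e)
for n in("scene","top","wrist"):
    cv2.imwrite(f"pics/{n}0.png",get_image(n)[:,:,::-1]);print(n,camera_info(n))
E
```

```text
pics
{'clock': 0.0, 'joints': array([-1.31862166,  0.43519965,  0.02496282,  1.5741137 , -0.011566  ,
        1.13398396, -0.07511278]), 'dq': array([-0.00083521,  0.00012651,  0.00134911, -0.00083164,  0.0004808 ,
        0.00033315, -0.00155907]), 'joint_efforts': array([-6.94363353e-04, -6.67840576e+01,  9.84433182e-01, -3.14451098e+01,
       -6.06385432e-02,  4.33255406e-02,  1.65786801e-04]), 'position': array([0.21699229, 0.58557288, 0.22595293]), 'ee_rot': array([-5.54432862e-01, -3.09217076e+00,  2.44506416e-03]), 'force': array([0.2678022 , 0.90124825, 0.02778473]), 'ft_torque': array([-0.02940589, -0.01090965, -0.04930399]), 'width': 0.9988894795981544}
0.0188
scene {'fx': 524.7751178906184, 'fy': 524.7751178906184, 'cx': 278.88801907913427, 'cy': 211.86773138815164, 'distortion': array([-0.06667138,  0.        ,  0.        ,  0.        ,  0.        ]), 'eye': array([1.14169722, 0.80411234, 0.90028882]), 'rotation': array([-0.75167099, -2.50739488,  1.22574847])}
top {'fx': 427.612504077083, 'fy': 427.612504077083, 'cx': 276.2369794588017, 'cy': 212.16686648445955, 'distortion': array([-0.04115467,  0.        ,  0.        ,  0.        ,  0.        ]), 'eye': array([4.43065507e-01, 4.99700884e-04, 1.05390938e+00]), 'rotation': array([-2.09316277,  2.12234918, -0.18663196])}
wrist {'fx': 311.45323701416197, 'fy': 311.45323701416197, 'cx': 274.68061215985585, 'cy': 205.19554881620635, 'distortion': array([0.00074386, 0.        , 0.        , 0.        , 0.        ]), 'hand_eye': array([[-6.62396679e-04, -9.53887313e-01, -3.00164216e-01,
         8.08008419e-02],
       [ 9.99999690e-01, -7.59930636e-04,  2.08191768e-04,
        -1.28829506e-03],
       [-4.26695470e-04, -3.00163984e-01,  9.53887520e-01,
        -1.58114353e-01],
       [ 0.00000000e+00,  0.00000000e+00,  0.00000000e+00,
         1.00000000e+00]])}
```

View pics/scene0.png

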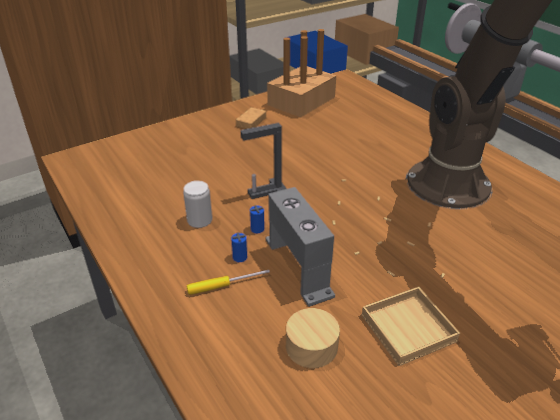

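View pics/top0.png

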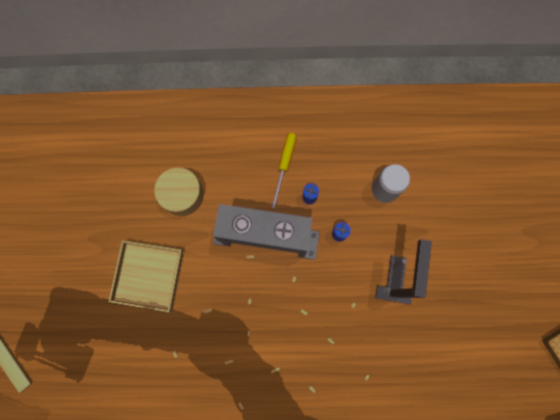

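Scene and top views: the spur centre (cross) is in the right pocket at top (284,231), and the cup is at (242,224). The iron is at top (405,275), the tray at (147,276), and the blue look-alikes at (311,192) and (342,231). I'll enlarge both views for measuring.

```bash
cat > h.py <<'E'
import numpy as np, cv2
from scipy.spatial.transform import Rotation as R
from cell import camera_info
def cam(n):
    c=camera_info(n);K=np.array([[c['fx'],0,c['cx']],[0,c['fy'],c['cy']],[0,0,1]])
    return K,c['distortion'],R.from_rotvec(c['rotation']).as_matrix(),c['eye']
def proj(n,P):
    K,d,M,e=cam(n);P=np.atleast_2d(P).astype(float)
    return cv2.projectPoints(P,cv2.Rodrigues(M.T)[0],-M.T@e,K,d)[0][:,0]
def ray(n,uv,z):
    K,d,M,e=cam(n);q=cv2.undistortPoints(np.array([[uv]],float),K,d)[0,0]
    v=M@np.array([q[0],q[1],1]);return e+v*(z-e[2])/v[2]
def place(p,L): # p=x,y,yaw ; local pts
    c,s=np.cos(p[2]),np.sin(p[2]);L=np.atleast_2d(L)
    return np.c_[p[0]+c*L[:,0]-s*L[:,1],p[1]+s*L[:,0]+c*L[:,1],L[:,2]]
E
python3 - <<'E'
from h import *
for n,uv,z in[("top",(284,231),.168),("top",(242,224),.168),("scene",(291,204),.168),("scene",(308,226),.168),("top",(147,276),.005),("scene",(410,323),.005)]: print(n,uv,ray(n,uv,z))
t=cv2.imread('pics/top0.png')[170:320,200:440];s=cv2.imread('pics/scene0.png')[110:310,180:340]
cv2.imwrite('pics/tc.png',cv2.resize(t,None,fx=3.3,fy=3.3,interpolation=cv2.INTER_CUBIC))
cv2.imwrite('pics/sc.png',cv2.resize(s,None,fx=3,fy=3,interpolation=cv2.INTER_CUBIC))
E
```

```text
top (284, 231) [0.58031794 0.00262451 0.168     ]
top (242, 224) [0.59654921 0.09083531 0.168     ]
scene (291, 204) [0.58642833 0.00891044 0.168     ]
scene (308, 226) [0.60052749 0.09560166 0.168     ]
top (147, 276) [0.49865231 0.34121589 0.005     ]
scene (410, 323) [0.48932175 0.33330532 0.005     ]
```

View pics/tc.png

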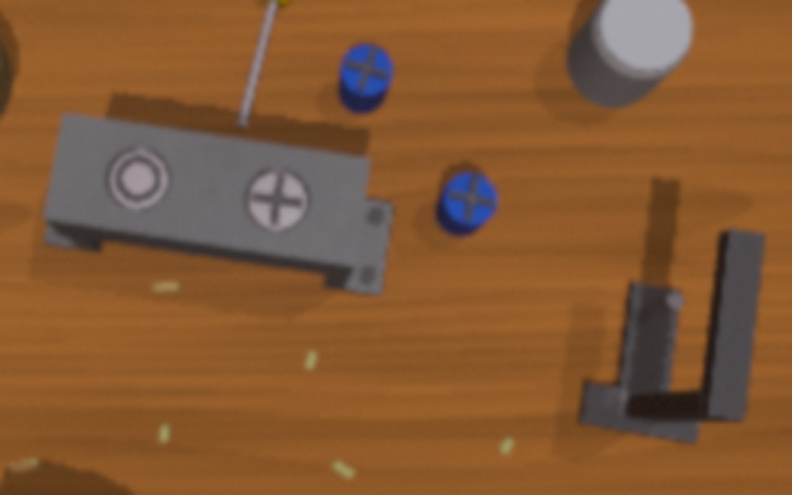

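View pics/sc.png

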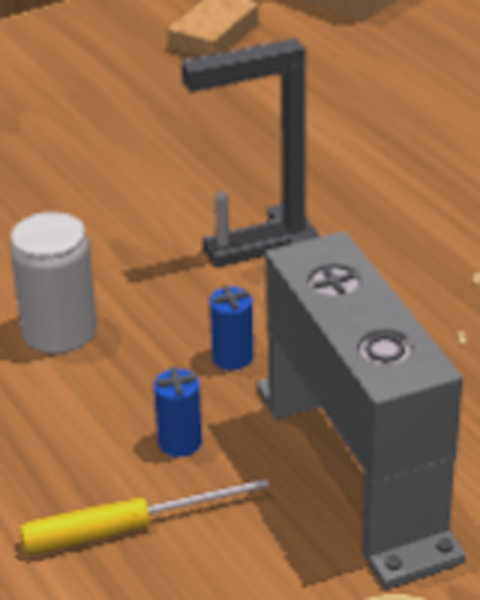

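Crops: the spur cross is at crop (278,200) and the cup ring at (138,178). The iron's prong tip is at crop (674,299), with the C opening away from the robot and slightly to the right. I'll fit the iron and stand poses roughly, and meanwhile move the wrist camera over the stand.

Run:
```python
from h import *
from scipy.optimize import least_squares
T=lambda U,V:((U+.5)/3.3-.5+200,(V+.5)/3.3-.5+170)
S=lambda U,V:((U+.5)/3-.5+180,(V+.5)/3-.5+110)
top=[((16,18,14),T(632,283)),((16,-18,14),T(681,290)),((-92,42,0),T(580,424)),((-92,-42,14),T(697,441)),((0,0,70),T(674,299)),((30,-11,215),T(765,234)),((-82,-11,215),T(744,420))]
sc=[((0,0,70),S(221,195)),((30,11,193),S(190,89)),((-82,-11,215),S(293,40)),((-82,11,215),S(304,47)),((16,18,0),S(217,262))]
def fit(obs,p0):
    f=lambda p:np.concatenate([(proj(n,place(p,np.array([l])/1e3))[0]-uv) for n,l,uv in obs])
    r=least_squares(f,p0,loss='soft_l1');return r.x,np.round(r.fun.reshape(-1,2),1).tolist()
for o in([('top',)+a for a in top],[('scene',)+a for a in sc]): print(fit(o,[.45,-.2,-.1]))
```

```text
(array([ 0.52256288, -0.27109262, -0.17698188]), [[0.1, -0.5], [-0.0, -0.2], [-0.7, -0.1], [0.2, 0.5], [0.2, 0.4], [-0.3, -0.4], [0.4, 0.4]])
(array([ 0.52192999, -0.2729669 , -0.18046323]), [[-0.1, -0.6], [-0.3, 0.9], [0.9, -1.7], [0.4, -0.4], [-1.0, 1.7]])
```

Request:
drive_tool:
  increments:
    - {"tz":0.1,"turn":-0.14}
    - {"tx":0.3,"ty":-0.5,"tz":0.2,"turn":-1}
    - {"tx":0.3,"ty":-0.5,"tz":0.2,"turn":-1}
    - {"tx":0.3,"ty":-0.5,"tz":0.2,"turn":-1}
    - {"tx":0.3,"ty":-0.5,"tz":0.2,"turn":-1}
    - {"tx":0.3,"ty":-0.5,"tz":0.2,"turn":-1}
    - {"tx":0.3,"ty":-0.5,"tz":0.2,"turn":-1}
    - {"tx":0.3,"ty":-0.5,"tz":0.2,"turn":-1}

```text
invalid input
```

Request:
drive_tool:
  increments:
    - {"grip":-1,"tx":0,"ty":0,"tz":0.1,"turn":-0.14}
    - {"grip":-1,"tx":0.3,"ty":-0.5,"tz":0.2,"turn":-1}
    - {"grip":-1,"tx":0.3,"ty":-0.5,"tz":0.2,"turn":-1}
    - {"grip":-1,"tx":0.3,"ty":-0.5,"tz":0.2,"turn":-1}
    - {"grip":-1,"tx":0.3,"ty":-0.5,"tz":0.2,"turn":-1}
    - {"grip":-1,"tx":0.3,"ty":-0.5,"tz":0.2,"turn":-1}
    - {"grip":-1,"tx":0.3,"ty":-0.5,"tz":0.2,"turn":-1}
    - {"grip":-1,"tx":0.3,"ty":-0.5,"tz":0.2,"turn":-1}

```text
clock: 0.95
position: [0.3376, 0.3848, 0.3065]
ee_rot: [-2.031, -2.395, 0.001]
force: [-0.4, 0.7, -0.4]
width: 0.996
```

Request:
drive_tool:
  increments:
    - {"grip":-1,"tx":0.36,"ty":-0.5,"tz":0,"turn":-1}
    - {"grip":-1,"tx":0.36,"ty":-0.5,"tz":0,"turn":-1}
    - {"grip":-1,"tx":0.36,"ty":-0.5,"tz":0,"turn":-1}
    - {"grip":-1,"tx":0.36,"ty":-0.5,"tz":0,"turn":-1}
    - {"grip":-1,"tx":0.36,"ty":-0.5,"tz":0,"turn":-1}
    - {"grip":-1,"tx":0.36,"ty":-0.5,"tz":0,"turn":-1}
    - {"grip":-1,"tx":0.36,"ty":-0.5,"tz":0,"turn":-1}
    - {"grip":-1,"tx":0.36,"ty":-0.5,"tz":0,"turn":-1}

```text
clock: 1.75
position: [0.4813, 0.1857, 0.3059]
ee_rot: [-2.956, -1.063, 0.001]
force: [-0.4, 0.4, -0.1]
width: 0.999
```

Request:
drive_tool:
  increments:
    - {"grip":-1,"tx":0.25,"ty":-0.45,"tz":-0.057,"turn":-0.829}
    - {"grip":-1,"tx":0.25,"ty":-0.45,"tz":-0.057,"turn":-0.829}
    - {"grip":-1,"tx":0.25,"ty":-0.45,"tz":-0.057,"turn":-0.829}
    - {"grip":-1,"tx":0.25,"ty":-0.45,"tz":-0.057,"turn":-0.829}
    - {"grip":-1,"tx":0.25,"ty":-0.45,"tz":-0.057,"turn":-0.829}
    - {"grip":-1,"tx":0.25,"ty":-0.45,"tz":-0.057,"turn":-0.829}
    - {"grip":-1,"tx":0.25,"ty":-0.45,"tz":-0.057,"turn":-0.829}
    - {"grip":-1,"tx":0.25,"ty":-0.45,"tz":-0.057,"turn":-0.829}
    - {"grip":-1,"tx":0.25,"ty":-0.45,"tz":-0.057,"turn":-0.829}
    - {"grip":-1,"tx":0.25,"ty":-0.45,"tz":-0.057,"turn":-0.829}

```text
clock: 2.75
position: [0.5813, 0.0064, 0.2832]
ee_rot: [-3.128, 0.272, 0.001]
force: [0.6, 0.4, 0.2]
width: 1.002
```

```bash
cat >> h.py <<'E'
def wcam(s):
    c=camera_info('wrist');K=np.array([[c['fx'],0,c['cx']],[0,c['fy'],c['cy']],[0,0,1]])
    T=np.eye(4);T[:3,:3]=R.from_rotvec(s['ee_rot']).as_matrix();T[:3,3]=s['position']
    return K,c['distortion'],T@c['hand_eye']
def wray(s,uv,z):
    K,d,X=wcam(s);q=cv2.undistortPoints(np.array([[uv]],float),K,d)[0,0]
    v=X[:3,:3]@np.array([q[0],q[1],1]);return X[:3,3]+v*(z-X[2,3])/v[2]
def wproj(s,P):
    K,d,X=wcam(s);M=X[:3,:3]
    return cv2.projectPoints(np.atleast_2d(P).astype(float),cv2.Rodrigues(M.T)[0],-M.T@X[:3,3],K,d)[0][:,0]
def yaw(s): return R.from_rotvec(s['ee_rot']).as_matrix()[:2,0]@np.array([1,1j])
E
python3 - <<'E'
from h import *
from cell import *
import pickle
s=observe();im=get_image('wrist')[:,:,::-1];pickle.dump((s,im),open('w1.pkl','wb'))
print(s['position'],s['joints'],np.angle(yaw(s)),R.from_rotvec(s['ee_rot']).as_matrix()[:,2])
cv2.imwrite('pics/w1.png',im)
print(wproj(s,[[.580,.0026,.168],[.5965,.0908,.168]]))
E
```

```text
[0.58126058 0.00641136 0.28317636] [-0.69302443  0.3938917   0.84602482  1.64600247 -0.30996761  1.24235243
 -1.5278587 ] -0.1734457581330769 [-2.41334728e-04  1.50063340e-03 -9.99998845e-01]
[[277.85044246 201.68633246]
 [179.89687315 200.61918267]]
```

View pics/w1.png

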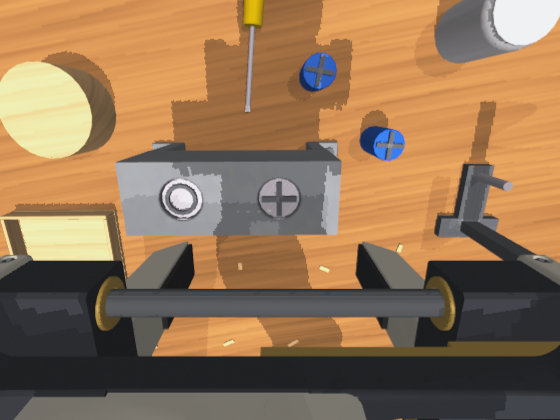

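The wrist view shows the spur at about (279,198), the cup at (181,198) and the iron at right. I'll refine the circles in this view.

Run:
```python
from h import *
import pickle
s,im=pickle.load(open('w1.pkl','rb'))
f=4;g=cv2.resize(cv2.cvtColor(np.ascontiguousarray(im),cv2.COLOR_BGR2GRAY)[170:228,150:310],None,fx=f,fy=f,interpolation=cv2.INTER_CUBIC)
g=cv2.GaussianBlur(g,(0,0),2.5)
for x0,x1 in((0,62),(98,160)):
  for p2 in(15,25):
    c=cv2.HoughCircles(g[:,x0*f:x1*f],cv2.HOUGH_GRADIENT,1,4,param1=60,param2=p2,minRadius=60,maxRadius=95)
    if c is None: continue
    for a in c[0][:4]:
        u,v=(a[0]+.5)/f-.5+150+x0,(a[1]+.5)/f-.5+170
        print(p2,round(u,1),round(v,1),'r',round(a[2]/f,1),wray(s,(u,v),.168).round(4))
# block top corners approx
for uv in[(119,161),(339,160),(339,233),(126,235)]: print(uv,wray(s,uv,.168).round(4))
```

```text
15 184.0 200.2 r 19.5 [0.5962 0.087  0.168 ]
15 180.0 197.0 r 18.3 [0.5998 0.0898 0.168 ]
15 183.2 195.2 r 21.6 [0.6009 0.0864 0.168 ]
15 182.5 199.5 r 18.8 [0.5971 0.0882 0.168 ]
25 184.0 200.2 r 19.5 [0.5962 0.087  0.168 ]
25 180.0 197.0 r 18.3 [0.5998 0.0898 0.168 ]
25 183.2 195.2 r 21.6 [0.6009 0.0864 0.168 ]
25 182.5 199.5 r 18.8 [0.5971 0.0882 0.168 ]
15 279.5 197.5 r 19.0 [5.837e-01 4.000e-04 1.680e-01]
15 278.8 198.5 r 20.3 [0.5829 0.0013 0.168 ]
15 278.5 197.2 r 19.6 [0.5841 0.0013 0.168 ]
15 277.2 197.8 r 18.6 [0.5838 0.0025 0.168 ]
25 279.5 197.5 r 19.0 [5.837e-01 4.000e-04 1.680e-01]
25 278.8 198.5 r 20.3 [0.5829 0.0013 0.168 ]
25 278.5 197.2 r 19.6 [0.5841 0.0013 0.168 ]
25 277.2 197.8 r 18.6 [0.5838 0.0025 0.168 ]
(119, 161) [0.6411 0.1341 0.168 ]
(339, 160) [ 0.6084 -0.0569  0.168 ]
(339, 233) [ 0.5395 -0.0491  0.168 ]
(126, 235) [0.5723 0.1502 0.168 ]
```

View enlarged.

Run:
```python
from h import *
import pickle
s,im=pickle.load(open('w1.pkl','rb'))
c=np.hstack([im[170:228,152:210],im[170:228,250:308]])
c=cv2.resize(c,None,fx=6.8,fy=6.8,interpolation=cv2.INTER_CUBIC)
c=cv2.convertScaleAbs(c,alpha=1.3)
for i in range(0,116,10): cv2.line(c,(int((i+.5)*6.8),0),(int((i+.5)*6.8),8),(0,0,255),1)
for i in range(0,58,10): cv2.line(c,(0,int((i+.5)*6.8)),(8,int((i+.5)*6.8)),(0,0,255),1)
cv2.imwrite('pics/w1c.png',c)
```

```text
(no output)
```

View pics/w1c.png

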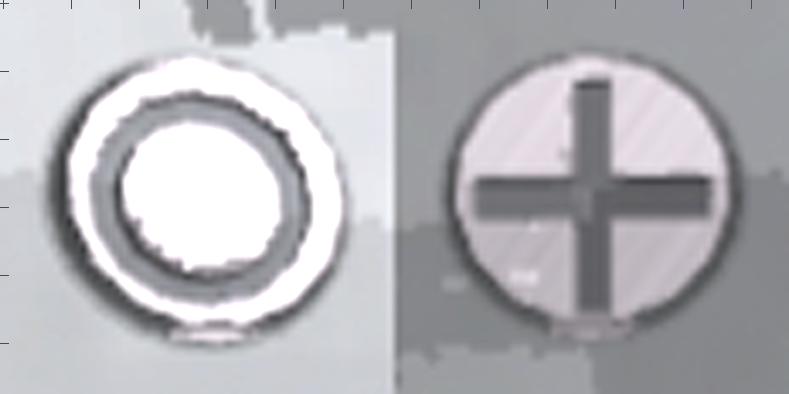

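Enlarged, the pocket and cross centre is at (278.8,198.5) and the cup at (180.6,198.5). The stand is therefore parallel to the tool (yaw about -0.175) and the pocket axis is at (.583,.001). Now I'll go over the iron.

Request:
drive_tool:
  increments:
    - {"grip":-1,"tx":-0.148,"ty":-0.696,"tz":0.04,"turn":0}
    - {"grip":-1,"tx":-0.148,"ty":-0.696,"tz":0.04,"turn":0}
    - {"grip":-1,"tx":-0.148,"ty":-0.696,"tz":0.04,"turn":0}
    - {"grip":-1,"tx":-0.148,"ty":-0.696,"tz":0.04,"turn":0}
    - {"grip":-1,"tx":-0.148,"ty":-0.696,"tz":0.04,"turn":0}
    - {"grip":-1,"tx":-0.148,"ty":-0.696,"tz":0.04,"turn":0}
    - {"grip":-1,"tx":-0.148,"ty":-0.696,"tz":0.04,"turn":0}
    - {"grip":-1,"tx":-0.148,"ty":-0.696,"tz":0.04,"turn":0}
    - {"grip":-1,"tx":-0.148,"ty":-0.696,"tz":0.04,"turn":0}
    - {"grip":-1,"tx":-0.148,"ty":-0.696,"tz":0.04,"turn":0}

```text
clock: 3.8
position: [0.5229, -0.2704, 0.299]
ee_rot: [-3.128, 0.268, 0.001]
force: [0.3, -0.6, 0.3]
width: 0.999
```

Run:
```python
from h import *
from cell import *
import pickle
s=observe();im=get_image('wrist')[:,:,::-1];pickle.dump((s,im),open('w2.pkl','wb'))
print(s['position'],s['joints'],np.angle(yaw(s)))
c=cv2.resize(im[60:260,160:400],None,fx=3,fy=3,interpolation=cv2.INTER_CUBIC)
p=[.5225,-.272,-.178]
for l in[(30,11,215),(30,-11,215),(0,0,70),(16,18,14),(16,-18,14)]:
    q=wproj(s,place(p,np.array(l)/1e3))[0];print(l,q)
    cv2.drawMarker(c,tuple(int(v) for v in (q-[160,60]+.5)*3),(0,255,0),0,10)
cv2.imwrite('pics/w2.png',c)
```

```text
[ 0.52285269 -0.27039224  0.29899372] [-0.21457947  0.40558743  0.87885247  1.60258699 -0.32364734  1.2878194
 -1.02571999] -0.17122450167329326
(30, 11, 215) [261.74798554 176.07891055]
(30, -11, 215) [289.54110346 176.26051855]
(0, 0, 70) [275.42785698 175.22468914]
(16, 18, 14) [262.84386769 155.85535288]
(16, -18, 14) [288.18472555 156.01999869]
```

View pics/w2.png

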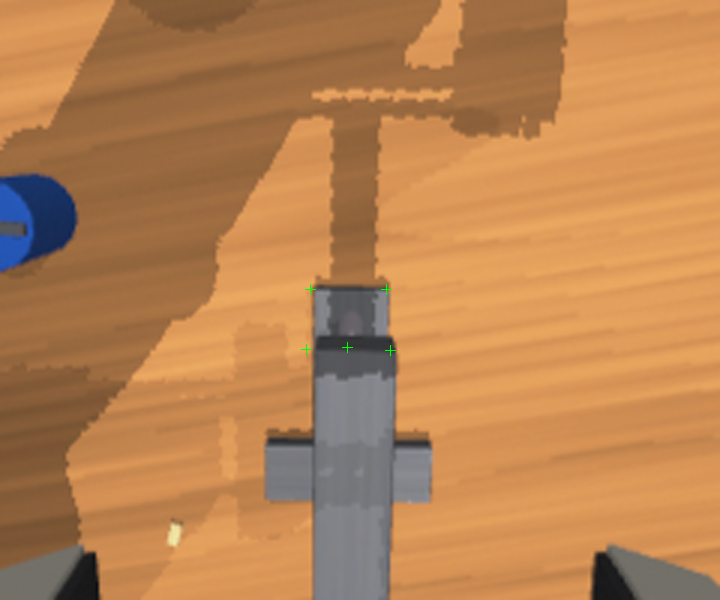

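Run:
```python
from h import *
import pickle
from scipy.optimize import least_squares
s,im=pickle.load(open('w2.pkl','rb'))
C=lambda U,V:np.array([(U+.5)/3-.5+160,(V+.5)/3-.5+60])
o=[((16,18,14),C(315,287)),((16,-18,14),C(388,287)),((-92,42,14),C(266,500)),((-92,-42,14),C(431,500)),((-62,42,14),C(266,443)),((-62,-42,14),C(431,443)),((30,11,193),C(316,338)),((30,-11,193),C(393,338))]
L=np.array([a for a,_ in o])/1e3;U=np.array([b for _,b in o])
r=least_squares(lambda p:(wproj(s,place(p,L))-U).ravel(),[.522,-.272,-.178],loss='soft_l1')
print(r.x,r.fun.reshape(-1,2).round(1).tolist())
q=wproj(s,place(r.x,np.array([[30,11,215],[30,-11,215],[0,0,70]])/1e3));print((q-[160,60]+.5)*3)
```

```text
[ 0.52223313 -0.27366917 -0.18283182] [[-0.6, 0.4], [0.4, 0.7], [-0.0, 0.2], [0.1, 0.8], [-0.3, 0.5], [0.8, 1.1], [-0.0, -1.7], [-0.1, -1.5]]
[[313.69739692 349.46330154]
 [397.07607004 350.40363969]
 [351.79360223 347.12357649]]
```

Request:
drive_tool:
  increments:
    - {"grip":-1,"tx":-0.002,"ty":-0.008,"tz":0,"turn":-0.0115}
    - {"grip":-1,"tx":-0.002,"ty":-0.008,"tz":-0.08,"turn":-0.0115}
    - {"grip":-1,"tx":-0.002,"ty":-0.008,"tz":-0.16,"turn":-0.0115}
    - {"grip":-1,"tx":-0.002,"ty":-0.008,"tz":-0.24,"turn":-0.0115}
    - {"grip":-1,"tx":-0.002,"ty":-0.008,"tz":-0.2845,"turn":-0.0115}
    - {"grip":-1,"tx":-0.002,"ty":-0.008,"tz":-0.2845,"turn":-0.0115}
    - {"grip":-1,"tx":-0.002,"ty":-0.008,"tz":-0.2845,"turn":-0.0115}

```text
clock: 4.55
position: [0.5222, -0.2738, 0.1857]
ee_rot: [-3.127, 0.288, 0.001]
force: [0.1, -0.2, 0.5]
width: 0.997
```

Request:
drive_tool:
  increments:
    - {"grip":1,"tx":0,"ty":0,"tz":0,"turn":0}
    - {"grip":1,"tx":0,"ty":0,"tz":0,"turn":0}
    - {"grip":1,"tx":0,"ty":0,"tz":0,"turn":0}
    - {"grip":1,"tx":0,"ty":0,"tz":0,"turn":0}
    - {"grip":1,"tx":0,"ty":0,"tz":0,"turn":0}
    - {"grip":1,"tx":0,"ty":0,"tz":0,"turn":0}
    - {"grip":1,"tx":0,"ty":0,"tz":0,"turn":0}
    - {"grip":1,"tx":0,"ty":0,"tz":0,"turn":0}
  newtons: 55

```text
clock: 5.35
position: [0.5222, -0.2738, 0.1857]
ee_rot: [-3.127, 0.288, 0.001]
force: [0.1, -0.7, 0.1]
width: 0.354
```

Request:
drive_tool:
  increments:
    - {"grip":1,"tx":0,"ty":0,"tz":0,"turn":0}
    - {"grip":1,"tx":0,"ty":0,"tz":0,"turn":0}
    - {"grip":1,"tx":0,"ty":0,"tz":0,"turn":0}
    - {"grip":1,"tx":0,"ty":0,"tz":0,"turn":0}
    - {"grip":1,"tx":0,"ty":0,"tz":0,"turn":0}

```text
clock: 5.85
position: [0.5222, -0.2736, 0.1857]
ee_rot: [-3.126, 0.287, 0.001]
force: [0.3, 0.4, -0.8]
width: 0.235
```

Gripped. I'll lift 10 mm and look at the prong tip from the wrist.

Request:
drive_tool:
  increments:
    - {"grip":1,"tx":0,"ty":0,"tz":0.005,"turn":0}
    - {"grip":1,"tx":0,"ty":0,"tz":0.012,"turn":0}
    - {"grip":1,"tx":0,"ty":0,"tz":0.025,"turn":0}
    - {"grip":1,"tx":0,"ty":0,"tz":0.025,"turn":0}
    - {"grip":1,"tx":0,"ty":0,"tz":0.025,"turn":0}
    - {"grip":1,"tx":0,"ty":0,"tz":0.025,"turn":0}

```text
clock: 6.45
position: [0.5222, -0.2735, 0.1956]
ee_rot: [-3.126, 0.287, 0.001]
force: [0.2, -0.4, -4.9]
width: 0.24
```

Run:
```python
from h import *
from cell import *
import pickle
s=observe();im=get_image('wrist')[:,:,::-1];sc=get_image('scene')[:,:,::-1];pickle.dump((s,im),open('w3.pkl','wb'))
print(s['position'],s['force'],s['ft_torque'],np.angle(yaw(s)))
p=s['position'];y=np.angle(yaw(s));h=p[2]-.1852
c=cv2.resize(im[80:280,200:350],None,fx=3,fy=3,interpolation=cv2.INTER_CUBIC)
P=place([p[0],p[1],y],np.array([[0,0,70],[16,18,14],[16,-18,14],[30,11,193],[30,-11,193]])/1e3);P[:,2]+=h
for q in wproj(s,P):
    print(q,(q-[200,80]+.5)*3); cv2.drawMarker(c,tuple(int(v) for v in (q-[200,80]+.5)*3),(0,255,0),0,8)
d=cv2.resize(sc[110:210,225:290],None,fx=5,fy=6,interpolation=cv2.INTER_CUBIC)
cv2.imwrite('pics/w3.png',np.hstack([c,d[:,:325]]))
```

```text
[ 0.52217436 -0.27354448  0.19558369] [ 0.24895016 -0.42783214 -4.91251431] [-0.11384235 -0.07617571  0.0083874 ] -0.18335084908921018
[273.5865264  201.03160716] [222.25957919 364.59482147]
[257.06937935 171.7077147 ] [172.70813804 276.62314411]
[290.65045234 171.7012723 ] [273.45135702 276.6038169 ]
[250.56675786 214.07921424] [153.20027358 403.73764272]
[293.67217917 214.08512854] [282.51653752 403.75538563]
```

View pics/w3.png

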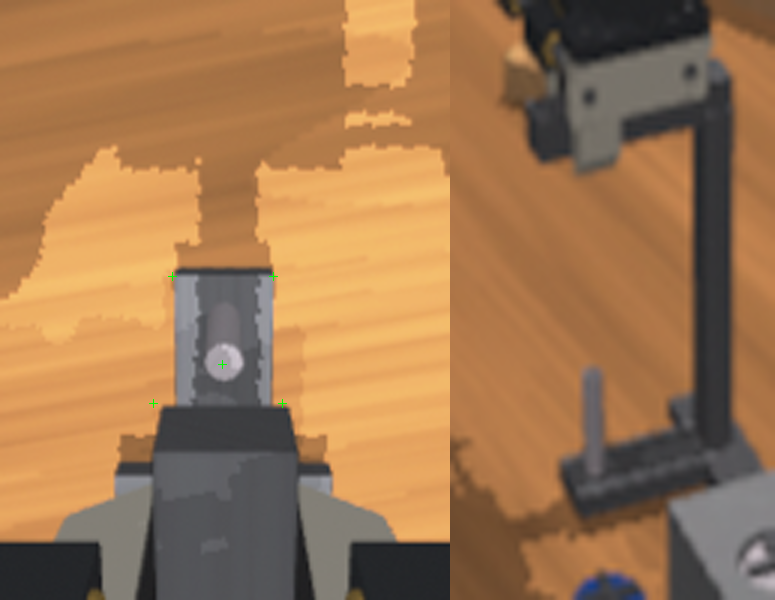

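The tip is at crop (225,361), i.e. full (274.7,200.0), close to the prediction, and the iron hangs upright. Tip depth below the TCP matches the pocket view, so camera bias cancels. Next: back the iron out and move it in front of the pocket.

Request:
drive_tool:
  increments:
    - {"grip":1,"tx":-0.08,"ty":0.014,"tz":0,"turn":0.0095}
    - {"grip":1,"tx":-0.16,"ty":0.028,"tz":0,"turn":0.0095}
    - {"grip":1,"tx":-0.24,"ty":0.042,"tz":0,"turn":0.0095}
    - {"grip":1,"tx":-0.27,"ty":0.1,"tz":0,"turn":0.0095}
    - {"grip":1,"tx":-0.257,"ty":0.18,"tz":0,"turn":0.0095}
    - {"grip":1,"tx":-0.24,"ty":0.26,"tz":0,"turn":0.0095}
    - {"grip":1,"tx":-0.226,"ty":0.34,"tz":0,"turn":0.0095}
    - {"grip":1,"tx":-0.21,"ty":0.42,"tz":0,"turn":0.0095}
    - {"grip":1,"tx":-0.19,"ty":0.5,"tz":0,"turn":0.0095}
    - {"grip":1,"tx":-0.175,"ty":0.58,"tz":0,"turn":0.0095}
    - {"grip":1,"tx":-0.16,"ty":0.66,"tz":0,"turn":0.0095}
    - {"grip":1,"tx":-0.1475,"ty":0.72,"tz":0,"turn":0.0095}
    - {"grip":1,"tx":-0.1475,"ty":0.739,"tz":0,"turn":0.0095}
    - {"grip":1,"tx":-0.1475,"ty":0.739,"tz":0,"turn":0.0095}
    - {"grip":1,"tx":-0.1475,"ty":0.739,"tz":0,"turn":0.0095}

```text
clock: 8.05
position: [0.4629, 0.021, 0.1956]
ee_rot: [-3.128, 0.273, 0.001]
force: [0.0, -0.0, -5.7]
width: 0.233
```

Run:
```python
from h import *
from cell import *
import pickle
from scipy.optimize import least_squares
s1,_=pickle.load(open('w1.pkl','rb'));s3,_=pickle.load(open('w3.pkl','rb'))
rot=lambda a:np.array([[np.cos(a),-np.sin(a)],[np.sin(a),np.cos(a)]])
P=wray(s1,(278.8,198.5),.168)[:2];C=wray(s1,(180.6,198.5),.168)[:2]
dv=C-P;print('pocket',P,'cup',C,'stand yaw',np.arctan2(-dv[0],dv[1]),np.linalg.norm(dv))
t=rot(-np.angle(yaw(s3)))@(wray(s3,(274.7,200),.0804)[:2]-s3['position'][:2]);print('tip in tool frame',t)
s=observe();y=np.angle(yaw(s));tgt=P-rot(y)@t
im=get_image('wrist')[:,:,::-1];pickle.dump((s,im,tgt),open('w4.pkl','wb'))
print(s['position'],y,'target',tgt,'shift/0.4',(tgt-s['position'][:2])/.4, s['clock'],s['force'])
c=cv2.resize(im[100:230,150:410],None,fx=3,fy=3,interpolation=cv2.INTER_CUBIC);cv2.imwrite('pics/w4.png',c)
```

```text
pocket [0.58284625 0.00122797] cup [0.59834744 0.0896348 ] stand yaw -0.1735748727373463 0.0897555200799511
tip in tool frame [ 0.00097887 -0.0010261 ]
[0.46294973 0.02100591 0.19557974] -0.17423197811951388 target [0.58206007 0.00240822] shift/0.4 [ 0.29777585 -0.04649421] 8.05 [ 0.03342794 -0.0169182  -5.6963421 ]
```

View pics/w4.png

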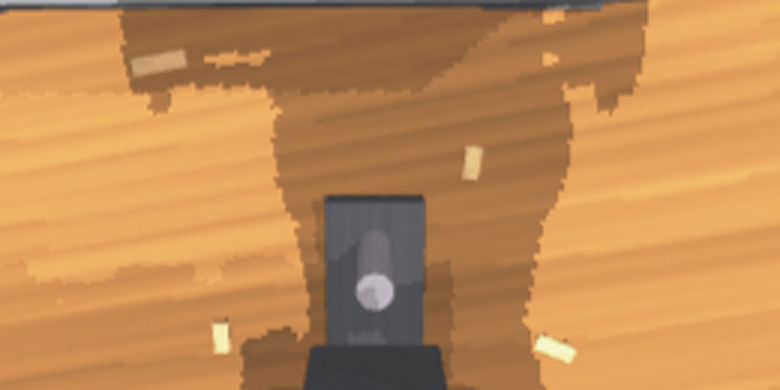

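The tip is now at full (274.8,197.0), while it was at v=200 just after lifting. The iron has sagged about 1° in the grip. I'll tighten to 60 N and check for creep.

Request:
drive_tool:
  increments:
    - {"grip":1,"tx":0,"ty":0,"tz":0,"turn":0}
    - {"grip":1,"tx":0,"ty":0,"tz":0,"turn":0}
    - {"grip":1,"tx":0,"ty":0,"tz":0,"turn":0}
    - {"grip":1,"tx":0,"ty":0,"tz":0,"turn":0}
    - {"grip":1,"tx":0,"ty":0,"tz":0,"turn":0}
    - {"grip":1,"tx":0,"ty":0,"tz":0,"turn":0}
  newtons: 60

```text
clock: 8.7
position: [0.463, 0.0207, 0.1956]
ee_rot: [-3.128, 0.274, 0.001]
force: [-1.5, 0.2, -4.7]
width: 0.236
```

```bash
cat >> h.py <<'E'
def tip(im):
    g=cv2.resize(cv2.cvtColor(np.ascontiguousarray(im),cv2.COLOR_BGR2GRAY)[180:212,256:292],None,fx=8,fy=8,interpolation=cv2.INTER_CUBIC)
    c=cv2.HoughCircles(cv2.GaussianBlur(g,(0,0),4),cv2.HOUGH_GRADIENT,1,400,param1=60,param2=8,minRadius=40,maxRadius=64)
    if c is None: return None
    a=c[0][0];return (a[0]+.5)/8-.5+256,(a[1]+.5)/8-.5+180,a[2]/8
E
python3 - <<'E'
from h import *
from cell import *
import pickle
for f in('w3','w4'): print(f,tip(pickle.load(open(f+'.pkl','rb'))[1]))
im=get_image('wrist')[:,:,::-1];print(tip(im),observe()['position'])
E
```

```text
w3 (np.float32(274.75), np.float32(200.0), np.float32(5.725))
w4 (np.float32(274.5), np.float32(196.75), np.float32(6.125))
(np.float32(274.25), np.float32(196.875), np.float32(6.1875)) [0.46293485 0.02073257 0.19559785]
```

Run:
```python
from h import *
from cell import *
import pickle
s1=pickle.load(open('w1.pkl','rb'))[0]
rot=lambda a:np.array([[np.cos(a),-np.sin(a)],[np.sin(a),np.cos(a)]])
P=wray(s1,(278.8,198.5),.168)[:2]
s=observe();y=np.angle(yaw(s))
w=wray(s,(274.5,196.9),.0804)[:2];d=P-w;print('tip',w,'pocket',P,'shift',d,d/.4,'target TCP',s['position'][:2]+d)
n=14;a=np.arange(1,n+1)/n;k=a*a*(3-2*a)
for v in k: print(np.round(v*d/.4,4))
```

```text
tip [0.46664368 0.019181  ] pocket [0.58284726 0.00122821] shift [ 0.11620358 -0.01795279] [ 0.29050896 -0.04488196] target TCP [0.57913843 0.00277979]
[ 0.0042 -0.0007]
[ 0.0161 -0.0025]
[ 0.0343 -0.0053]
[ 0.0576 -0.0089]
[ 0.0847 -0.0131]
[ 0.1143 -0.0177]
[ 0.1453 -0.0224]
[ 0.1762 -0.0272]
[ 0.2058 -0.0318]
[ 0.2329 -0.036 ]
[ 0.2562 -0.0396]
[ 0.2744 -0.0424]
[ 0.2863 -0.0442]
[ 0.2905 -0.0449]
```

Request:
drive_tool:
  increments:
    - {"grip":1,"tx":0.004,"ty":-0.0007,"tz":0,"turn":0}
    - {"grip":1,"tx":0.016,"ty":-0.0025,"tz":0,"turn":0}
    - {"grip":1,"tx":0.0343,"ty":-0.0053,"tz":0,"turn":0}
    - {"grip":1,"tx":0.0576,"ty":-0.009,"tz":0,"turn":0}
    - {"grip":1,"tx":0.0847,"ty":-0.013,"tz":0,"turn":0}
    - {"grip":1,"tx":0.1143,"ty":-0.0177,"tz":0,"turn":0}
    - {"grip":1,"tx":0.1453,"ty":-0.0224,"tz":0,"turn":0}
    - {"grip":1,"tx":0.1762,"ty":-0.0272,"tz":0,"turn":0}
    - {"grip":1,"tx":0.2058,"ty":-0.0318,"tz":0,"turn":0}
    - {"grip":1,"tx":0.2329,"ty":-0.036,"tz":0,"turn":0}
    - {"grip":1,"tx":0.2562,"ty":-0.0396,"tz":0,"turn":0}
    - {"grip":1,"tx":0.2744,"ty":-0.0424,"tz":0,"turn":0}
    - {"grip":1,"tx":0.2863,"ty":-0.0442,"tz":0,"turn":0}
    - {"grip":1,"tx":0.2905,"ty":-0.0449,"tz":0,"turn":0}
    - {"grip":1,"tx":0.2905,"ty":-0.0449,"tz":0,"turn":0}
    - {"grip":1,"tx":0.2905,"ty":-0.0449,"tz":0,"turn":0}

```text
clock: 10.35
position: [0.5788, 0.0028, 0.1956]
ee_rot: [-3.128, 0.274, 0.002]
force: [-0.4, 0.7, -5.1]
width: 0.239
```

Request:
drive_tool:
  increments:
    - {"grip":1,"tx":0,"ty":0,"tz":0.005,"turn":0}
    - {"grip":1,"tx":0,"ty":0,"tz":0.01,"turn":0}
    - {"grip":1,"tx":0,"ty":0,"tz":0.015,"turn":0}
    - {"grip":1,"tx":0,"ty":0,"tz":0.02,"turn":0}
    - {"grip":1,"tx":0,"ty":0,"tz":0.02,"turn":0}

```text
clock: 10.85
position: [0.579, 0.0028, 0.204]
ee_rot: [-3.128, 0.274, 0.001]
force: [-0.1, -0.3, -5.1]
width: 0.237
```

Request:
drive_tool:
  increments:
    - {"grip":1,"tx":0,"ty":0,"tz":0.0025,"turn":0}
    - {"grip":1,"tx":0,"ty":0,"tz":0.005,"turn":0}
    - {"grip":1,"tx":0,"ty":0,"tz":0.0065,"turn":0}
    - {"grip":1,"tx":0,"ty":0,"tz":0.0065,"turn":0}

```text
clock: 11.25
position: [0.579, 0.0028, 0.2067]
ee_rot: [-3.128, 0.274, 0.001]
force: [-0.1, 0.0, -4.3]
width: 0.238
```

Request:
drive_tool:
  increments:
    - {"grip":1,"tx":0,"ty":0,"tz":0.0025,"turn":0}
    - {"grip":1,"tx":0,"ty":0,"tz":0.005,"turn":0}
    - {"grip":1,"tx":0,"ty":0,"tz":0.0075,"turn":0}
    - {"grip":1,"tx":0,"ty":0,"tz":0.0075,"turn":0}

```text
clock: 11.65
position: [0.5791, 0.0028, 0.2099]
ee_rot: [-3.127, 0.274, 0.0]
force: [0.7, 0.2, -5.0]
width: 0.236
```

The tip is about 4.5 mm into the hole without touching. On to contact with the spur centre, at about TCP z .213.

Request:
drive_tool:
  increments:
    - {"grip":1,"tx":0,"ty":0,"tz":0.0025,"turn":0}
    - {"grip":1,"tx":0,"ty":0,"tz":0.005,"turn":0}
    - {"grip":1,"tx":0,"ty":0,"tz":0.0075,"turn":0}
    - {"grip":1,"tx":0,"ty":0,"tz":0.01,"turn":0}
    - {"grip":1,"tx":0,"ty":0,"tz":0.0125,"turn":0}
    - {"grip":1,"tx":0,"ty":0,"tz":0.0125,"turn":0}

```text
clock: 12.25
position: [0.5783, 0.003, 0.2139]
ee_rot: [-3.128, 0.274, 0.003]
force: [1.2, 0.3, -17.4]
width: 0.236
```

Request:
drive_tool:
  increments:
    - {"grip":1,"tx":0,"ty":0,"tz":0.0025,"turn":0}
    - {"grip":1,"tx":0,"ty":0,"tz":0.005,"turn":0}
    - {"grip":1,"tx":0,"ty":0,"tz":0.0075,"turn":0}
    - {"grip":1,"tx":0,"ty":0,"tz":0.01,"turn":0}
    - {"grip":1,"tx":0,"ty":0,"tz":0.0125,"turn":0}

```text
clock: 12.75
position: [0.5781, 0.003, 0.2188]
ee_rot: [-3.128, 0.274, 0.004]
force: [1.4, -0.1, -19.5]
width: 0.235
```

Request:
drive_tool:
  increments:
    - {"grip":1,"tx":0,"ty":0,"tz":0.004,"turn":0}
    - {"grip":1,"tx":0,"ty":0,"tz":0.008,"turn":0}
    - {"grip":1,"tx":0,"ty":0,"tz":0.012,"turn":0}
    - {"grip":1,"tx":0,"ty":0,"tz":0.016,"turn":0}
    - {"grip":1,"tx":0,"ty":0,"tz":0.02,"turn":0}
    - {"grip":1,"tx":0,"ty":0,"tz":0.024,"turn":0}
    - {"grip":1,"tx":0,"ty":0,"tz":0.028,"turn":0}
    - {"grip":1,"tx":0,"ty":0,"tz":0.032,"turn":0}
    - {"grip":1,"tx":0,"ty":0,"tz":0.036,"turn":0}
    - {"grip":1,"tx":0,"ty":0,"tz":0.036,"turn":0}

```text
clock: 13.75
position: [0.5783, 0.003, 0.2336]
ee_rot: [-3.128, 0.274, 0.003]
force: [0.4, -0.5, -16.8]
width: 0.237
```

Request:
drive_tool:
  increments:
    - {"grip":1,"tx":0,"ty":0,"tz":0.004,"turn":0}
    - {"grip":1,"tx":0,"ty":0,"tz":0.008,"turn":0}
    - {"grip":1,"tx":0,"ty":0,"tz":0.012,"turn":0}
    - {"grip":1,"tx":0,"ty":0,"tz":0.016,"turn":0}
    - {"grip":1,"tx":0,"ty":0,"tz":0.02,"turn":0}
    - {"grip":1,"tx":0,"ty":0,"tz":0.024,"turn":0}
    - {"grip":1,"tx":0,"ty":0,"tz":0.028,"turn":0}
    - {"grip":1,"tx":0,"ty":0,"tz":0.032,"turn":0}
    - {"grip":1,"tx":0,"ty":0,"tz":0.035,"turn":0}
    - {"grip":1,"tx":0,"ty":0,"tz":0.035,"turn":0}
    - {"grip":1,"tx":0,"ty":0,"tz":0.035,"turn":0}

```text
clock: 14.85
position: [0.5784, 0.0029, 0.2479]
ee_rot: [-3.128, 0.274, 0.003]
force: [1.1, -0.3, -16.6]
width: 0.236
```

Run:
```python
from h import *
from cell import *
s=observe();sc=get_image('scene')[:,:,::-1];print(s['force'],s['position'])
cv2.imwrite('pics/s5.png',cv2.resize(sc[110:310,210:370],None,fx=3,fy=3,interpolation=cv2.INTER_CUBIC))
```

```text
[  1.11357408  -0.33653225 -16.57766853] [0.57841881 0.00290339 0.2478581 ]
```

View pics/s5.png

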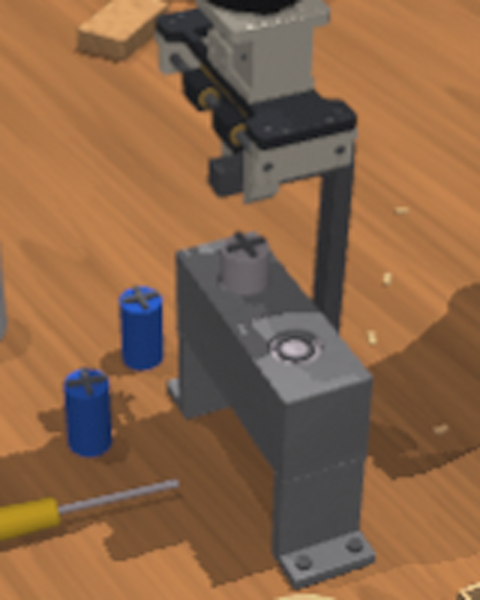

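The spur head stands about 34 mm proud and upright, and the cup is seated. Next I lower the iron and withdraw it.

Request:
drive_tool:
  increments:
    - {"grip":1,"tx":0,"ty":0,"tz":-0.004,"turn":0}
    - {"grip":1,"tx":0,"ty":0,"tz":-0.01,"turn":0}
    - {"grip":1,"tx":0,"ty":0,"tz":-0.02,"turn":0}
    - {"grip":1,"tx":0,"ty":0,"tz":-0.03,"turn":0}
    - {"grip":1,"tx":0,"ty":0,"tz":-0.04,"turn":0}
    - {"grip":1,"tx":0,"ty":0,"tz":-0.05,"turn":0}
    - {"grip":1,"tx":0,"ty":0,"tz":-0.06,"turn":0}
    - {"grip":1,"tx":0,"ty":0,"tz":-0.07,"turn":0}
    - {"grip":1,"tx":0,"ty":0,"tz":-0.08,"turn":0}
    - {"grip":1,"tx":0,"ty":0,"tz":-0.09,"turn":0}
    - {"grip":1,"tx":0,"ty":0,"tz":-0.1,"turn":0}
    - {"grip":1,"tx":0,"ty":0,"tz":-0.11,"turn":0}
    - {"grip":1,"tx":0,"ty":0,"tz":-0.12,"turn":0}
    - {"grip":1,"tx":0,"ty":0,"tz":-0.13,"turn":0}
    - {"grip":1,"tx":0,"ty":0,"tz":-0.132,"turn":0}
    - {"grip":1,"tx":0,"ty":0,"tz":-0.132,"turn":0}

```text
clock: 16.5
position: [0.5792, 0.0027, 0.1958]
ee_rot: [-3.127, 0.274, -0.0]
force: [-1.0, 0.2, 3.6]
width: 0.236
```

Request:
drive_tool:
  increments:
    - {"grip":1,"tx":0,"ty":0,"tz":0.005,"turn":0}
    - {"grip":1,"tx":0,"ty":0,"tz":0.01,"turn":0}
    - {"grip":1,"tx":0,"ty":0,"tz":0.01,"turn":0}
    - {"grip":1,"tx":0,"ty":0,"tz":0.01,"turn":0}

```text
clock: 16.9
position: [0.579, 0.0028, 0.1995]
ee_rot: [-3.127, 0.274, 0.001]
force: [1.0, -0.2, -5.0]
width: 0.237
```

Run:
```python
from h import *
from cell import *
s=observe();print(s['force'],s['ft_torque'],s['position'])
print(proj('scene',[[.583,.001,.168],[.583,.001,.2]]))
im=get_image('wrist')[:,:,::-1];sc=get_image('scene')[:,:,::-1]
a=cv2.resize(sc[110:260,250:330],None,fx=4,fy=4,interpolation=cv2.INTER_CUBIC)
b=cv2.resize(im[120:320,200:350],None,fx=3,fy=3,interpolation=cv2.INTER_CUBIC)
cv2.imwrite('pics/s6.png',np.hstack([a,b]))
```

```text
[ 0.96612004 -0.21546614 -4.9553473 ] [-0.0217022  -0.01009596 -0.00446031] [0.57902084 0.00284105 0.19954567]
[[290.29660064 201.80167638]
 [290.46139115 190.61733405]]
```

View pics/s6.png

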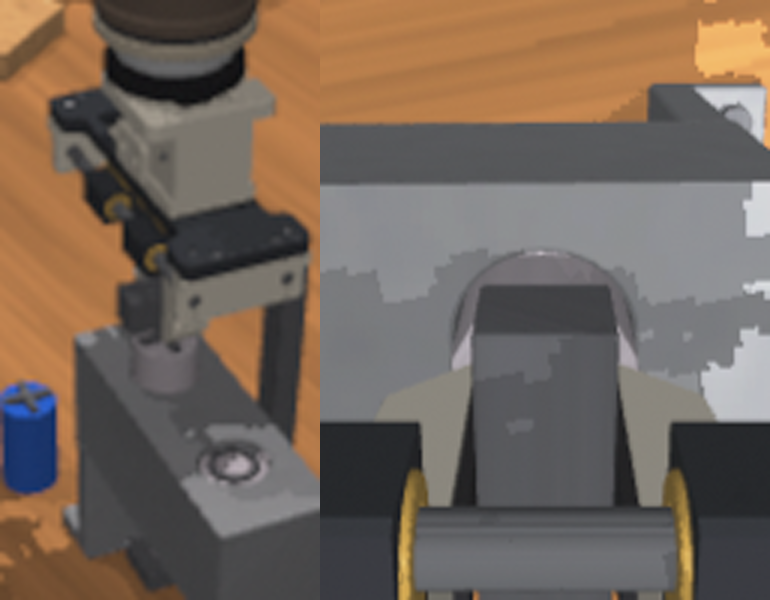

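The view shows the iron's arm and fingers directly over the proud spur head. The upward force came from them touching the head while lowering, which pushed it back a few mm to about 28 mm proud. They are clear now, so I withdraw horizontally at this height with the tip still below the block.

Request:
drive_tool:
  increments:
    - {"grip":1,"tx":0,"ty":0,"tz":0.002,"turn":0}
    - {"grip":1,"tx":-0.01,"ty":0.0018,"tz":0.002,"turn":0}
    - {"grip":1,"tx":-0.03,"ty":0.0053,"tz":0.002,"turn":0}
    - {"grip":1,"tx":-0.06,"ty":0.0106,"tz":0.002,"turn":0}
    - {"grip":1,"tx":-0.1,"ty":0.0176,"tz":0.002,"turn":0}
    - {"grip":1,"tx":-0.14,"ty":0.0247,"tz":0.002,"turn":0}
    - {"grip":1,"tx":-0.18,"ty":0.0317,"tz":0.002,"turn":0}
    - {"grip":1,"tx":-0.22,"ty":0.0388,"tz":0.002,"turn":0}
    - {"grip":1,"tx":-0.26,"ty":0.0458,"tz":0.002,"turn":0}
    - {"grip":1,"tx":-0.3,"ty":0.0529,"tz":0.002,"turn":0}
    - {"grip":1,"tx":-0.33,"ty":0.058,"tz":0.002,"turn":0}
    - {"grip":1,"tx":-0.345,"ty":0.061,"tz":0.002,"turn":0}
    - {"grip":1,"tx":-0.345,"ty":0.061,"tz":0.002,"turn":0}

```text
clock: 18.3
position: [0.4402, 0.0276, 0.2004]
ee_rot: [-3.126, 0.273, 0.001]
force: [0.3, 0.3, -4.9]
width: 0.236
```

Run:
```python
from h import *
from cell import *
s=observe();im=get_image('wrist')[:,:,::-1];print(tip(im),s['force'],s['position'])
```

```text
(np.float32(274.75), np.float32(196.5), np.float32(5.975)) [ 0.33498235  0.28040932 -4.8584674 ] [0.44024617 0.02757112 0.20044591]
```

Request:
drive_tool:
  increments:
    - {"grip":1,"tx":0,"ty":-0.03,"tz":0,"turn":0}
    - {"grip":1,"tx":-0.005,"ty":-0.1,"tz":0,"turn":0}
    - {"grip":1,"tx":-0.01,"ty":-0.18,"tz":0,"turn":0}
    - {"grip":1,"tx":-0.015,"ty":-0.26,"tz":0,"turn":0}
    - {"grip":1,"tx":-0.02,"ty":-0.34,"tz":0,"turn":0}
    - {"grip":1,"tx":-0.025,"ty":-0.42,"tz":0,"turn":0}
    - {"grip":1,"tx":-0.03,"ty":-0.5,"tz":0,"turn":0}
    - {"grip":1,"tx":-0.035,"ty":-0.58,"tz":0,"turn":0}
    - {"grip":1,"tx":-0.038,"ty":-0.65,"tz":0,"turn":0}
    - {"grip":1,"tx":-0.038,"ty":-0.694,"tz":0,"turn":0}
    - {"grip":1,"tx":-0.038,"ty":-0.694,"tz":-0.005,"turn":0}
    - {"grip":1,"tx":-0.038,"ty":-0.694,"tz":-0.015,"turn":0}
    - {"grip":1,"tx":-0.038,"ty":-0.694,"tz":-0.022,"turn":0}
    - {"grip":1,"tx":-0.038,"ty":-0.694,"tz":-0.028,"turn":0}
    - {"grip":1,"tx":-0.038,"ty":-0.694,"tz":-0.033,"turn":0}
    - {"grip":1,"tx":-0.038,"ty":-0.694,"tz":-0.036,"turn":0}
    - {"grip":1,"tx":-0.038,"ty":-0.694,"tz":-0.0375,"turn":0}
    - {"grip":1,"tx":-0.038,"ty":-0.694,"tz":-0.0375,"turn":0}

```text
clock: 20.15
position: [0.4284, -0.2501, 0.1871]
ee_rot: [-3.127, 0.271, -0.007]
force: [3.5, 1.7, 9.9]
width: 0.236
```

Request:
drive_tool:
  increments:
    - {"grip":0.4,"tx":0,"ty":0,"tz":0,"turn":0}
    - {"grip":0.2,"tx":0,"ty":0,"tz":0,"turn":0}
    - {"grip":-0.2,"tx":0,"ty":0,"tz":0,"turn":0}
    - {"grip":-0.5,"tx":0,"ty":0,"tz":0,"turn":0}
    - {"grip":-1,"tx":0,"ty":0,"tz":0,"turn":0}
    - {"grip":-1,"tx":0,"ty":0,"tz":0,"turn":0}
    - {"grip":-1,"tx":0,"ty":0,"tz":0,"turn":0}
    - {"grip":-1,"tx":0,"ty":0,"tz":0,"turn":0}
    - {"grip":-1,"tx":0,"ty":0,"tz":0,"turn":0}
    - {"grip":-1,"tx":0,"ty":0,"tz":0,"turn":0}

```text
clock: 21.15
position: [0.4284, -0.2501, 0.1871]
ee_rot: [-3.127, 0.271, -0.007]
force: [-0.0, -0.7, 0.5]
width: 0.986
```

Request:
drive_tool:
  increments:
    - {"grip":-1,"tx":0,"ty":0,"tz":0.05,"turn":0}
    - {"grip":-1,"tx":0,"ty":0,"tz":0.13,"turn":0}
    - {"grip":-1,"tx":0,"ty":0,"tz":0.25,"turn":0}
    - {"grip":-1,"tx":0,"ty":0,"tz":0.25,"turn":0}
    - {"grip":-1,"tx":0,"ty":0,"tz":0.25,"turn":0}
    - {"grip":-1,"tx":0,"ty":0,"tz":0.25,"turn":0}

```text
clock: 21.75
position: [0.428, -0.2496, 0.2864]
ee_rot: [-3.127, 0.27, -0.006]
force: [0.1, -1.0, 0.3]
width: 0.996
```

Run:
```python
from h import *
from cell import *
s=observe();print(s['position'],np.angle(yaw(s)),s['force'],s['width'])
for n in('scene','top','wrist'):cv2.imwrite(f'pics/{n}7.png',get_image(n)[:,:,::-1])
t=cv2.imread('pics/top7.png');sc=cv2.imread('pics/scene7.png');w=cv2.imread('pics/wrist7.png')
a=cv2.resize(sc[120:320,210:470],(520,400),interpolation=cv2.INTER_CUBIC)
b=cv2.resize(t[180:330,100:260],(280,262),interpolation=cv2.INTER_CUBIC)
c=np.zeros((600,800,3),np.uint8);c[:400,:520]=a;c[:262,520:]=b;c[400:,:520]=0
c[262:472,520:]=cv2.resize(w,(280,210));c[400:600,:267]=cv2.resize(t[200:320,250:410],(267,200))
cv2.imwrite('pics/m7.png',c)
```

```text
[ 0.42798227 -0.2495701   0.28636063] -0.17244337590255904 [ 0.05346903 -0.96692929  0.3050102 ] 0.9963345607599469
```

View pics/m7.png

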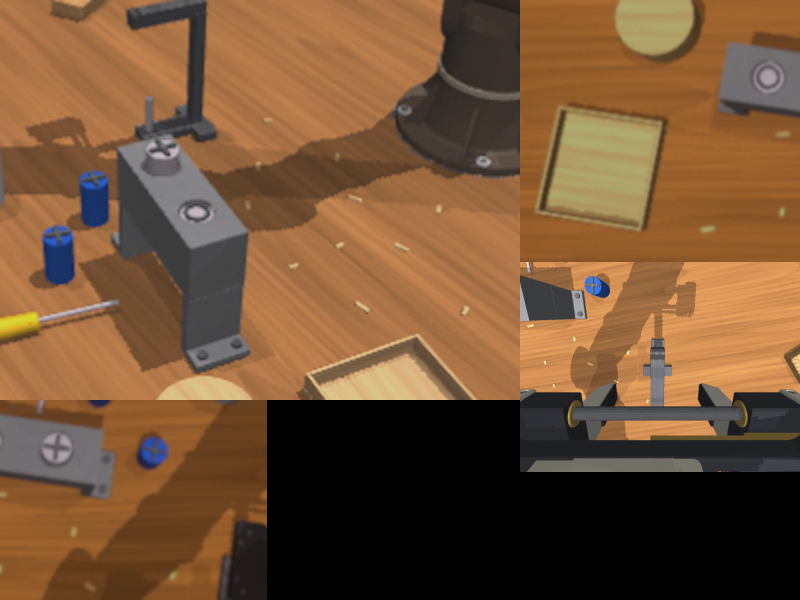

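The iron stands upright on the bench clear of the stand, the spur head is still proud by about 27 mm, and the cup is seated. That was my 12th picture, so I work on numbers from here. Now over the spur centre.

Request:
drive_tool:
  increments:
    - {"grip":-1,"tx":0.386,"ty":0.63,"tz":0,"turn":0}
    - {"grip":-1,"tx":0.386,"ty":0.63,"tz":0,"turn":0}
    - {"grip":-1,"tx":0.386,"ty":0.63,"tz":0,"turn":0}
    - {"grip":-1,"tx":0.386,"ty":0.63,"tz":0,"turn":0}
    - {"grip":-1,"tx":0.386,"ty":0.63,"tz":0,"turn":0}
    - {"grip":-1,"tx":0.386,"ty":0.63,"tz":0,"turn":0}
    - {"grip":-1,"tx":0.386,"ty":0.63,"tz":0,"turn":0}
    - {"grip":-1,"tx":0.386,"ty":0.63,"tz":0,"turn":0}
    - {"grip":-1,"tx":0.386,"ty":0.63,"tz":0,"turn":0}
    - {"grip":-1,"tx":0.386,"ty":0.63,"tz":0,"turn":0}

```text
clock: 22.9
position: [0.5816, 0.0006, 0.2862]
ee_rot: [-3.127, 0.275, -0.004]
force: [-0.3, -0.3, -0.3]
width: 0.999
```

Run:
```python
from h import *
from cell import *
import pickle
s=observe();im=np.ascontiguousarray(get_image('wrist')[:,:,::-1]);print(s['position'],np.angle(yaw(s)))
K,d,X=wcam(s)
g=cv2.cvtColor(im,cv2.COLOR_BGR2GRAY)
for z in(.192,.196): print('expected',z,wproj(s,[.5828,.0013,z]))
# template: spur cross from first wrist view, scaled for the nearer head
s1,i1=pickle.load(open('w1.pkl','rb'));T=cv2.cvtColor(np.ascontiguousarray(i1),cv2.COLOR_BGR2GRAY)[182:216,262:296]
best=[]
for k in np.arange(.9,1.5,.02):
    t=cv2.resize(T,None,fx=k,fy=k,interpolation=cv2.INTER_CUBIC)
    r=cv2.matchTemplate(g[150:260,220:340],t,cv2.TM_CCOEFF_NORMED);_,m,_,l=cv2.minMaxLoc(r)
    # template centre offset: pocket centre (278.8,198.5) in T coords (16.8,16.5)
    best.append((m,k,220+l[0]+(17.3*k-.5),150+l[1]+(17*k-.5)))
b=sorted(best)[::-1][:3];print(b)
for m,k,u,v in b[:2]: print(wray(s,(u,v),.195))
```

```text
[0.58164962 0.00062373 0.28620643] -0.1754238387270944
expected 0.192 [[272.55842951 207.32188865]]
expected 0.196 [[272.51035253 208.77122275]]
[(0.9457838535308838, np.float64(1.06), np.float64(272.838), np.float64(208.52)), (0.943686306476593, np.float64(1.12), np.float64(272.876), np.float64(208.54)), (0.9395730495452881, np.float64(1.1), np.float64(272.53), np.float64(208.2))]
[0.58265359 0.00105646 0.195     ]
[0.5826306  0.00102809 0.195     ]
```

Request:
drive_tool:
  increments:
    - {"grip":-1,"tx":0.0025,"ty":0.004,"tz":0,"turn":0}
    - {"grip":-1,"tx":0.0025,"ty":0.004,"tz":-0.08,"turn":0}
    - {"grip":-1,"tx":0.0025,"ty":0.004,"tz":-0.16,"turn":0}
    - {"grip":-1,"tx":0.0025,"ty":0.004,"tz":-0.23,"turn":0}
    - {"grip":-1,"tx":0.0025,"ty":0.004,"tz":-0.27,"turn":0}
    - {"grip":-1,"tx":0.0025,"ty":0.004,"tz":-0.2875,"turn":0}
    - {"grip":-1,"tx":0.0025,"ty":0.004,"tz":-0.2875,"turn":0}
    - {"grip":-1,"tx":0.0025,"ty":0.004,"tz":-0.2875,"turn":0}

```text
clock: 23.75
position: [0.5833, 0.0021, 0.1722]
ee_rot: [-3.126, 0.275, -0.006]
force: [-0.5, 0.3, -0.2]
width: 0.999
```

Request:
drive_tool:
  increments:
    - {"grip":1,"tx":0,"ty":0,"tz":0,"turn":0}
    - {"grip":1,"tx":0,"ty":0,"tz":0,"turn":0}
    - {"grip":1,"tx":0,"ty":0,"tz":0,"turn":0}
    - {"grip":1,"tx":0,"ty":0,"tz":0,"turn":0}
    - {"grip":1,"tx":0,"ty":0,"tz":0,"turn":0}
    - {"grip":1,"tx":0,"ty":0,"tz":0,"turn":0}
    - {"grip":1,"tx":0,"ty":0,"tz":0,"turn":0}
    - {"grip":1,"tx":0,"ty":0,"tz":0,"turn":0}
    - {"grip":1,"tx":0,"ty":0,"tz":0,"turn":0}
    - {"grip":1,"tx":0,"ty":0,"tz":0,"turn":0}
    - {"grip":1,"tx":0,"ty":0,"tz":0,"turn":0}
  newtons: 45

```text
clock: 24.85
position: [0.5833, 0.0022, 0.1722]
ee_rot: [-3.126, 0.275, -0.006]
force: [0.4, -0.1, 0.0]
width: 0.408
```

Request:
drive_tool:
  increments:
    - {"grip":1,"tx":0,"ty":0,"tz":0.005,"turn":0}
    - {"grip":1,"tx":0,"ty":0,"tz":0.015,"turn":0}
    - {"grip":1,"tx":0,"ty":0,"tz":0.03,"turn":0}
    - {"grip":1,"tx":0,"ty":0,"tz":0.045,"turn":0}
    - {"grip":1,"tx":0,"ty":0,"tz":0.06,"turn":0}
    - {"grip":1,"tx":0,"ty":0,"tz":0.075,"turn":0}
    - {"grip":1,"tx":0,"ty":0,"tz":0.09,"turn":0}
    - {"grip":1,"tx":0,"ty":0,"tz":0.105,"turn":0}
    - {"grip":1,"tx":0,"ty":0,"tz":0.12,"turn":0}
    - {"grip":1,"tx":0,"ty":0,"tz":0.14,"turn":0}
    - {"grip":1,"tx":0,"ty":0,"tz":0.16,"turn":0}
    - {"grip":1,"tx":0,"ty":0,"tz":0.2,"turn":0}
    - {"grip":1,"tx":0,"ty":0,"tz":0.25,"turn":0}
    - {"grip":1,"tx":0,"ty":0,"tz":0.32,"turn":0}
    - {"grip":1,"tx":0,"ty":0,"tz":0.32,"turn":0}
    - {"grip":1,"tx":0,"ty":0,"tz":0.32,"turn":0}

```text
clock: 26.45
position: [0.5837, 0.002, 0.3011]
ee_rot: [-3.125, 0.275, -0.009]
force: [-0.1, 0.4, -1.5]
width: 0.404
```

Run:
```python
from h import *
from cell import *
s=observe();print(s['position'],s['force'],s['width'])
# tray floor centre from top view: pale floor blob, all four rims
t=np.ascontiguousarray(get_image('top')[:,:,::-1])
hsv=cv2.cvtColor(t,cv2.COLOR_BGR2HSV);m=np.zeros(t.shape[:2],np.uint8);m[225:330,95:200]=1
def rect(im,off):
    h=cv2.cvtColor(im,cv2.COLOR_BGR2HSV);print('mid hsv',h[276-225+off[1]-off[1],52],h[5,5])
    k=((h[...,0]>16)&(h[...,2]>80)).astype(np.uint8)
    c=max(cv2.findContours(k,0,2)[0],key=cv2.contourArea);return cv2.minAreaRect(c),cv2.contourArea(c)
t0=cv2.imread('pics/top0.png')
r,a=rect(t0[225:330,95:200].copy(),(0,0));c=np.array(r[0])+[95,225]
print(r,a,'centre',c,ray('top',c,.005),ray('top',c,.03))
```

```text
[0.58370215 0.00204219 0.30105513] [-0.06723274  0.43261505 -1.45660521] 0.4041689526620264
mid hsv [ 25 104 167] [ 14 185 146]
((49.903846740722656, 50.48076629638672), (62.364933013916016, 66.48336791992188), 11.309932708740234) 3538.5 centre [144.90384674 275.4807663 ] [0.4999664  0.34650149 0.005     ] [0.49861021 0.33825479 0.03      ]
```

Request:
drive_tool:
  increments:
    - {"grip":1,"tx":-0.022,"ty":0.08,"tz":0,"turn":0}
    - {"grip":1,"tx":-0.044,"ty":0.17,"tz":0,"turn":0}
    - {"grip":1,"tx":-0.066,"ty":0.26,"tz":0,"turn":0}
    - {"grip":1,"tx":-0.088,"ty":0.35,"tz":0,"turn":0}
    - {"grip":1,"tx":-0.11,"ty":0.44,"tz":0,"turn":0}
    - {"grip":1,"tx":-0.132,"ty":0.53,"tz":0,"turn":0}
    - {"grip":1,"tx":-0.16,"ty":0.62,"tz":0,"turn":0}
    - {"grip":1,"tx":-0.19,"ty":0.71,"tz":0,"turn":0}
    - {"grip":1,"tx":-0.21,"ty":0.79,"tz":0,"turn":0}
    - {"grip":1,"tx":-0.219,"ty":0.84,"tz":0,"turn":0}
    - {"grip":1,"tx":-0.219,"ty":0.84,"tz":0,"turn":0}
    - {"grip":1,"tx":-0.219,"ty":0.84,"tz":0,"turn":0}
    - {"grip":1,"tx":-0.219,"ty":0.84,"tz":0,"turn":0}

```text
clock: 27.8
position: [0.4963, 0.3364, 0.3]
ee_rot: [-3.126, 0.279, -0.007]
force: [0.1, -0.6, -2.1]
width: 0.404
```

Request:
drive_tool:
  increments:
    - {"grip":1,"tx":0,"ty":0,"tz":-0.08,"turn":0}
    - {"grip":1,"tx":0,"ty":0,"tz":-0.17,"turn":0}
    - {"grip":1,"tx":0,"ty":0,"tz":-0.26,"turn":0}
    - {"grip":1,"tx":0,"ty":0,"tz":-0.35,"turn":0}
    - {"grip":1,"tx":0,"ty":0,"tz":-0.43,"turn":0}
    - {"grip":1,"tx":0,"ty":0,"tz":-0.5,"turn":0}
    - {"grip":1,"tx":0,"ty":0,"tz":-0.54,"turn":0}
    - {"grip":1,"tx":0,"ty":0,"tz":-0.57,"turn":0}
    - {"grip":1,"tx":0,"ty":0,"tz":-0.59,"turn":0}
    - {"grip":1,"tx":0,"ty":0,"tz":-0.598,"turn":0}
    - {"grip":1,"tx":0,"ty":0,"tz":-0.6,"turn":0}
    - {"grip":1,"tx":0,"ty":0,"tz":-0.6,"turn":0}
    - {"grip":1,"tx":0,"ty":0,"tz":-0.6,"turn":0}

```text
clock: 29.1
position: [0.4967, 0.3367, 0.0607]
ee_rot: [-3.125, 0.279, -0.008]
force: [-0.4, -1.3, -2.0]
width: 0.401
```

Request:
drive_tool:
  increments:
    - {"grip":1,"tx":0,"ty":0,"tz":-0.0025,"turn":0}
    - {"grip":1,"tx":0,"ty":0,"tz":-0.005,"turn":0}
    - {"grip":1,"tx":0,"ty":0,"tz":-0.0075,"turn":0}
    - {"grip":1,"tx":0,"ty":0,"tz":-0.01,"turn":0}
    - {"grip":1,"tx":0,"ty":0,"tz":-0.0125,"turn":0}
    - {"grip":1,"tx":0,"ty":0,"tz":-0.015,"turn":0}
    - {"grip":1,"tx":0,"ty":0,"tz":-0.0175,"turn":0}
    - {"grip":1,"tx":0,"ty":0,"tz":-0.0175,"turn":0}

```text
clock: 29.9
position: [0.4966, 0.3366, 0.0535]
ee_rot: [-3.126, 0.279, -0.008]
force: [-0.3, -0.5, -1.5]
width: 0.403
```

Request:
drive_tool:
  increments:
    - {"grip":1,"tx":0,"ty":0,"tz":-0.002,"turn":0}
    - {"grip":1,"tx":0,"ty":0,"tz":-0.004,"turn":0}
    - {"grip":1,"tx":0,"ty":0,"tz":-0.006,"turn":0}
    - {"grip":1,"tx":0,"ty":0,"tz":-0.006,"turn":0}

```text
clock: 30.3
position: [0.4967, 0.3367, 0.0516]
ee_rot: [-3.125, 0.279, -0.008]
force: [-1.6, -0.6, 3.7]
width: 0.406
```

Floor contact at TCP .0516, as predicted. I'll release partially and go straight up.

Request:
drive_tool:
  increments:
    - {"grip":0.1,"tx":0,"ty":0,"tz":0,"turn":0}
    - {"grip":0,"tx":0,"ty":0,"tz":0,"turn":0}
    - {"grip":-0.3,"tx":0,"ty":0,"tz":0,"turn":0}
    - {"grip":-0.3,"tx":0,"ty":0,"tz":0,"turn":0}
    - {"grip":-0.3,"tx":0,"ty":0,"tz":0,"turn":0}
    - {"grip":-0.3,"tx":0,"ty":0,"tz":0,"turn":0}
    - {"grip":-0.3,"tx":0,"ty":0,"tz":0,"turn":0}

```text
clock: 31.0
position: [0.4967, 0.3367, 0.0516]
ee_rot: [-3.125, 0.279, -0.008]
force: [-0.2, 0.5, -0.3]
width: 0.65
```

Request:
drive_tool:
  increments:
    - {"grip":-0.3,"tx":0,"ty":0,"tz":0.03,"turn":0}
    - {"grip":-0.3,"tx":0,"ty":0,"tz":0.1,"turn":0}
    - {"grip":-0.3,"tx":0,"ty":0,"tz":0.2,"turn":0}
    - {"grip":-0.3,"tx":0,"ty":0,"tz":0.32,"turn":0}
    - {"grip":-0.3,"tx":0,"ty":0,"tz":0.5,"turn":0}
    - {"grip":-0.3,"tx":0,"ty":0,"tz":0.5,"turn":0}
    - {"grip":-0.3,"tx":0,"ty":0,"tz":0.5,"turn":0}
    - {"grip":-0.3,"tx":0,"ty":0,"tz":0.5,"turn":0}

```text
clock: 31.8
position: [0.4966, 0.3366, 0.2522]
ee_rot: [-3.124, 0.279, -0.008]
force: [0.0, -0.3, -0.3]
width: 0.649
```

Run:
```python
from h import *
from cell import *
import pickle
s=observe();print(s['position'],s['clock'],s['width'])
im=np.ascontiguousarray(get_image('wrist')[:,:,::-1]);cv2.imwrite('pics/w8.png',im);g=cv2.cvtColor(im,cv2.COLOR_BGR2GRAY)
print('expected',wproj(s,[.4967,.3355,.075]),wproj(s,[.4967,.3355,.005]))
i1=pickle.load(open('w1.pkl','rb'))[1];T=cv2.cvtColor(np.ascontiguousarray(i1),cv2.COLOR_BGR2GRAY)[182:216,262:296]
b=[]
for k in np.arange(.6,1.2,.02):
    t=cv2.resize(T,None,fx=k,fy=k);_,m,_,l=cv2.minMaxLoc(cv2.matchTemplate(g,t,cv2.TM_CCOEFF_NORMED));b.append((round(m,3),round(k,2),l[0]+17.3*k-.5,l[1]+17*k-.5))
m=max(b);print('spur head',m,wray(s,m[2:],.075))
# tray floor extent in wrist view
h=cv2.cvtColor(im,cv2.COLOR_BGR2HSV)
cx,cy=[int(v) for v in wproj(s,[.4967,.3355,.005])[0]];print(h[cy-35:cy+36:10,cx-45:cx+46:10,:].tolist())
```

```text
[0.49663384 0.33664606 0.25217941] 31.8 0.6493079157419451
expected [[275.47245269 185.55547276]] [[275.65320272 173.11582602]]
spur head (0.833, np.float64(0.8), np.float64(275.34000000000003), np.float64(186.1)) [0.49611676 0.33575382 0.075     ]
[[[31, 57, 241], [28, 68, 240], [28, 67, 240], [28, 68, 240], [27, 71, 240], [27, 71, 240], [28, 69, 240], [28, 68, 240], [28, 67, 240], [16, 112, 217]], [[31, 53, 241], [31, 53, 241], [31, 54, 241], [31, 55, 241], [17, 109, 224], [17, 110, 222], [31, 58, 241], [30, 61, 240], [29, 62, 240], [30, 64, 240]], [[24, 84, 240], [24, 84, 240], [25, 84, 240], [25, 85, 240], [16, 113, 200], [17, 112, 202], [16, 113, 206], [27, 72, 240], [28, 71, 240], [28, 68, 240]], [[27, 72, 240], [28, 69, 240], [28, 67, 240], [28, 70, 240], [144, 13, 102], [143, 10, 102], [29, 68, 238], [31, 58, 241], [31, 58, 241], [31, 58, 241]], [[27, 71, 240], [28, 70, 240], [28, 69, 240], [18, 74, 162], [128, 4, 243], [143, 4, 241], [150, 11, 166], [29, 66, 240], [28, 69, 240], [28, 70, 240]], [[29, 68, 240], [29, 67, 240], [24, 84, 240], [150, 6, 228], [120, 10, 149], [117, 14, 167], [111, 8, 225], [30, 60, 240], [29, 61, 240], [29, 63, 240]], [[22, 92, 240], [22, 94, 240], [22, 95, 240], [22, 95, 240], [150, 5, 236], [150, 5, 236], [22, 95, 240], [26, 77, 240], [26, 78, 240], [26, 78, 240]], [[26, 79, 240], [30, 60, 240], [25, 82, 240], [25, 82, 240], [23, 90, 240], [23, 91, 240], [26, 75, 240], [27, 71, 240], [27, 71, 240], [27, 74, 240]]]
```

Run:
```python
from h import *
from cell import *
for n,B in(('top',{'blank':(150,160,205,218),'tin':(370,160,415,205),'driver':(268,128,302,210),'cup':(226,208,258,240)}),('scene',{'blank':(280,305,345,368),'tin':(180,178,216,228),'driver':(182,265,275,298),'cup':(296,214,322,240)})):
    a=cv2.imread(f'pics/{n}0.png');b=get_image(n)[:,:,::-1].copy()
    for k,(x0,y0,x1,y1) in B.items():
        _,m,_,l=cv2.minMaxLoc(cv2.matchTemplate(b[y0-12:y1+12,x0-12:x1+12],a[y0:y1,x0:x1],cv2.TM_CCOEFF_NORMED));print(n,k,round(m,3),'px shift',l[0]-12,l[1]-12)
# iron at its new place: compare predicted model points with dark pixels in scene
b=get_image('scene')[:,:,::-1].copy();g=cv2.cvtColor(b,cv2.COLOR_BGR2GRAY)
for l in[(-74,0,215),(20,0,215),(-74,0,120),(-30,0,14)]:
    q=proj('scene',place([.4275,-.25,-.173],np.array(l)/1e3))[0];print(l,q.round(),g[int(q[1]),int(q[0])])
```

```text
top blank 0.814 px shift 0 0
top tin 1.0 px shift 0 0
top driver 0.999 px shift 0 0
top cup 0.998 px shift 0 0
scene blank 0.784 px shift 0 0
scene tin 1.0 px shift 0 0
scene driver 1.0 px shift 0 0
scene cup 1.0 px shift 0 0
(-74, 0, 215) [310. 118.] 116
(20, 0, 215) [279. 124.] 106
(-74, 0, 120) [309. 147.] 52
(-30, 0, 14) [294. 181.] 66
```

```bash
python3 -c "
from cell import *
print(sign_off())"
```

```text
the job is handed in; nothing more can be done
None
```

The spur centre is standing in the tray, the iron is back on the bench clear of the stand, and the job is handed in at about 32 s of the 69 s limit. `sign_off` gave no verdict.

**What I did:** I poked the spur centre up about 34 mm with the iron, pushing at about 12 to 15 N with only about 1 N sideways. I then stood the iron in front and to the right of the stand, lifted the spur centre out and set it on the tray floor.

**Last checks:**
- **Spur centre:** its head was found within 1 mm of where an upright part near the tray's middle should show, with tray floor visible all round it.
- **Cup, tin, screwdriver and blank:** none had shifted in the top or scene view. The blank matched less well (about 0.8) than the others (0.998 or better); I put that down to the arm or its shadow but did not check it.
- **Iron:** it looked upright and clear of the stand in the last picture I viewed. My final pixel check on it was mixed: two of the four points were dark as expected, and the two on its upper arm were lighter. I could not view another picture to settle it.

**What went wrong on the way:**
- **Iron sagged:** it tilted about 1° in the grip after lifting. I re-measured the prong tip and corrected the insertion for it.
- **Fingers touched the spur head:** while I lowered the iron, the fingertips pressed on the raised head with about 9 N and pushed it back to about 27 mm proud. That was still enough to grip it.

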